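# Push the restocked fuse carton home and flip its stock marker from red to green

## Robot

A 7-joint arm with a two-finger parallel gripper is mounted at the origin on a cart in front of the work surface, level with it; the furniture and walls round the work are solid. World frame = base frame: x ahead of the robot, y to its left, z up, the work surface at z = 0. Lengths are in m, angles in rad, forces in N, time in s.
With the tool pointing down it reaches from about 0.4 to 0.85 m from the base axis. Payload 4.4 kg.
Tool frame: the origin (TCP) lies at the very end of the fingers, on their centre line; the grasp point (between the pads) lies 19 mm behind it; z points along the fingers, y is the line along which they close (so a half turn about z gives the same grasp; the last joint's range is limited). The gripper opens to 94 mm and grips with 3 to 60 N. Pads are 16 mm wide; open, the fingers measure 119 mm over their backs; the gripper's body (75 mm by 177 mm) begins 78 mm behind the grasp point.
Start: joints at [-0.066, 0.628, 0.038, 1.517, -0.027, 0.996, -0.02], TCP at [0.65, 0, 0.205] pointing down, gripper open.
Joint ranges: [-3.06, 3.06], [-0.37, 2.12], [-1.25, 1.32], [0.18, 2.47], [-1.1, 4.24], [0.23, 1.98], [-2.94, 2.94]. Speed limits (rad/s): [2.57, 2.57, 3.14, 3.14, 3.14, 3.14, 3.14].

## Interface

Orientations are given as a rotation vector (axis times angle).
In Python, from plant import observe, get_image, manip gives the robot as it stands.
- The arm moves only by the shell command python3 -m pendant 'ROWS' [OPENING]. ROWS is JSON, a list of rows, each an object of numbers: "tx", "ty", "tz": the shift along the tool's x, y, z as a fraction of full scale; "wx", "wy", "wz": the turn, a rotation vector about the tool's x, y, z as a fraction of full scale. In form: [{"tx": .., "ty": .., "tz": .., "wx": .., "wy": .., "wz": ..}, ...]. A call has 1 to 5 rows; each row shifts and turns the commanded pose from where the row before left it, along the tool's axes as they then stand; what a row does not reach is not made up. Full scale, the value 1, is 0.1 m for a shift and 2 pi rad for a turn. A row lasts 1/10 s, in which the tool goes at most 50 mm and 8.59 degrees, less where a joint would pass 70% of its speed; a pose out of reach is approached as far as the arm can. A call with a number of a shift or a turn outside -1 to 1 is refused whole. A call with a gripper value outside its range is refused whole. OPENING is the opening, from -1 (shut) to 1 (fully open), set as the call begins (- or left out, the last holds). The fingers move at their own pace and stop on an object; the grip force is fixed at half the most. Time passes only in rows, so rows that do not move let the fingers close. It gives the time, the measured TCP pose, the force, the opening and the grip force at its end, in the units of the state.
- observe(): the state, without advancing time (a new reading comes with each control period).
- get_image(name): name is "scene" or "side" or "wrist"; returns a dict with "img" (384x512x3 uint8, red, green, blue), "z_map" (384x512 float32, m along the optical axis (not along the pixel's ray), 0 where there is no reading), "intrinsics" (3x3 intrinsics, pixels), "dist_coeffs" ([k1, k2, p1, p2, k3] as OpenCV has them; the pictures are not rectified), "camera_from_world" (4x4, takes a point from world to camera coordinates); the wrist camera has in their place "tool_from_camera" (4x4, takes a point from camera to tool coordinates, whose origin is the TCP and whose axes are the flange's). Camera axes: x right, y down, z forward; pixel columns grow to the right and rows downward; lengths in m; the calibration is good to about 2 mm. A picture is of the moment at which its call begins: read the wrist's pose just before it.
- manip.hand_in(): hands the job in; it is judged then, once.
The state is a dict: "clock": time; "joint_pos": joint angles; "qvel": joint speeds; "joint_torque": joint torques, N m; "tool_pos": TCP position; "tool_rot": TCP orientation; "force": force on the tool from outside, world axes, zero at the start; "torque": the same for the moment, N m; "grip_width": finger opening in m; "grasp_force": force on a finger pad.
Only numpy, scipy, OpenCV 4.12 (cv2) and the standard library are available. Lean on these libraries where they do the work, as an engineer would, in place of code of your own. Each camera call takes 0.05 s, during which the arm holds its last target. There are 200 camera calls.

## Task

The small white carton of fuses in the spares rack has been restocked. With the fingertips, push it along its bay until it sits fully home against the back stop, and press the thumb bar of that bay's marker paddle so that the paddle flips right over from red (reorder) to green (in stock) and lies flat. Pick nothing up; leave the two blue adapters, their red paddles and the things around the rack as they are.

Things in the scene. Friction and masses are not known exactly. Their poses are not given: they have to be found in the camera images.
- rack: Grey sheet-metal spares rack fixed on the bench, 182 x 168 mm, its deck raised on 45 mm cheeks, three open bays. Origin: at bench height under the middle of the hinge rod at its far end; x points into the bays (away from the robot), y left along the rod, z up. Rod at z = 91 mm. Bay centres y = +54, 0, -54 mm, 50 mm wide inside, floor z = 49 mm. Fins up to z = 66, hinge ears to z = 99 mm.
- back_stop (a point): Middle of the face of the low wall (top at z = 67 mm) that ends all three bays: rack x = -27, y = 0, z = 59 mm. The rack's axes.
- paddle_left (a joint): Angle (rad) of the left bay's marker paddle (rack y = 54 mm): 0 = lying away from the robot, red side up; 3.14 = turned right over, lying towards the robot above its bay, green side up. Plate 43 mm wide, 2 mm thick, 48 mm from rod to free edge. Free, counterweighted hinge (60 g in all): past about 1 rad it falls over by itself, before that it falls back.
- bar_left (a point): Centre of the left paddle's thumb bar, a black rod 10 mm thick, 30 mm long across the bay, on an arm on the other side of the hinge from the plate, 26 mm from the rod; moves with the paddle. With red up it is at rack x = -21, z = 106 mm; pressed down 28 mm or so (under 2 N) it throws the paddle over; a finger in the way holds the plate until it is withdrawn upward.
- paddle_mid (a joint): Angle (rad) of the middle bay's marker paddle (rack y = 0 mm): 0 = lying away from the robot, red side up; 3.14 = turned right over, lying towards the robot above its bay, green side up. Plate 43 mm wide, 2 mm thick, 48 mm from rod to free edge. Free, counterweighted hinge (60 g in all): past about 1 rad it falls over by itself, before that it falls back.
- bar_mid (a point): Centre of the middle paddle's thumb bar, a black rod 10 mm thick, 30 mm long across the bay, on an arm on the other side of the hinge from the plate, 26 mm from the rod; moves with the paddle. With red up it is at rack x = -21, z = 106 mm; pressed down 28 mm or so (under 2 N) it throws the paddle over; a finger in the way holds the plate until it is withdrawn upward.
- paddle_right (a joint): Angle (rad) of the right bay's marker paddle (rack y = -54 mm): 0 = lying away from the robot, red side up; 3.14 = turned right over, lying towards the robot above its bay, green side up. Plate 43 mm wide, 2 mm thick, 48 mm from rod to free edge. Free, counterweighted hinge (60 g in all): past about 1 rad it falls over by itself, before that it falls back.
- bar_right (a point): Centre of the right paddle's thumb bar, a black rod 10 mm thick, 30 mm long across the bay, on an arm on the other side of the hinge from the plate, 26 mm from the rod; moves with the paddle. With red up it is at rack x = -21, z = 106 mm; pressed down 28 mm or so (under 2 N) it throws the paddle over; a finger in the way holds the plate until it is withdrawn upward.
- carton_center (a point): Centre of the restocked carton of fuses: a plain white closed box, 62 (along its x) x 40 x 20 mm, about 20 g, loose in one of the three bays, its length along the bay. It starts 20 to 32 mm short of the back stop; against the stop its centre is at rack x = -58 mm.
- carton: The same white carton; origin at the centre of its underside.
- adapter_1_center (a point): Centre of one of two blue plug adapters, 58 x 34 x 16 mm, loose in the other bays, whose paddles stay red.
- adapter_2_center (a point): Centre of the other blue plug adapter, same size.
- flux: Small white tub with a blue lid, 45 mm across, 23 mm high, standing beside the rack; origin at the centre of its underside.
- spool: Solder spool with orange wire, 56 x 51 x 41 mm, behind the rack; origin at the centre of its underside.
- cup: Clear cup of small parts, 52 mm across, 42 mm high, behind the rack; origin at the centre of its underside.
- tweezers: Black tweezers, 165 x 15 x 8 mm, lying beside the rack; origin at the centre of the underside.
There are look-alikes about, which are no part of the job. Leave any brown or yellow look-alike of the carton alone.

How it is judged:
At the end, for the whole second after the job is handed in: The white carton rests on its bay's floor within 3 mm of the back stop; that bay's paddle lies flat, green side up (within 0.08 rad), the other two red side up; the blue adapters have moved less than 10 mm, the tub, spool, cup and tweezers less than 20 mm (x of carton_center in the frame of rack between -0.061 and -0.055 m and height (world z) of carton_center below 0.062 m and ((y of carton_center in the frame of rack between 0.034 and 0.074 m and value of joint paddle_left above 3.06 rad and value of joint each of paddle_mid, paddle_right below 0.08 rad) or (y of carton_center in the frame of rack between -0.02 and 0.02 m and value of joint paddle_mid above 3.06 rad and value of joint each of paddle_left, paddle_right below 0.08 rad) or (y of carton_center in the frame of rack between -0.074 and -0.034 m and value of joint paddle_right above 3.06 rad and value of joint each of paddle_left, paddle_mid below 0.08 rad)) and linear speed of carton below 0.01 m/s and distance of each of adapter_1_center, adapter_2_center from where it was at the start of the episode below 0.01 m and distance of each of flux, spool, cup, tweezers from where it was at the start of the episode below 0.02 m); the robot touches nothing.
It fails at once if the carton is lifted instead of being pushed (height (world z) of carton_center above 0.073 m).
It fails at once if the paddle of a bay that does not hold the white carton is turned up ((value of joint paddle_left above 0.6 rad and not (y of carton_center in the frame of rack between 0.034 and 0.074 m)) or (value of joint paddle_mid above 0.6 rad and not (y of carton_center in the frame of rack between -0.02 and 0.02 m)) or (value of joint paddle_right above 0.6 rad and not (y of carton_center in the frame of rack between -0.074 and -0.034 m))).
It fails at once if a blue adapter is pushed, or lifted (distance of any of adapter_1_center, adapter_2_center from where it was at the start of the episode above 0.01 m).
It fails at once if the tub, spool, cup or tweezers beside the rack are disturbed (distance of any of flux, spool, cup, tweezers from where it was at the start of the episode above 0.02 m).
It also fails if it takes over 40 s, if anything falls off the work surface, if the arm or the gripper's body presses on something with over 40 N, if the wrist force passes 120 N, or if a joint passes its speed limit or range.

## Working session

There is one attempt and no reset: what is moved stays moved. The work goes in short steps, Python scripts to look and compute and a shell command to move; the robot and the scene stay as the last step left them, time stands still between calls to the robot, and variables do not carry over. Pictures are saved under pics/ and viewed, at most 10 in all, crops included, and the job is handed in when it is done.

```bash
mkdir -p pics
cat > h.py <<'E'
import numpy as np, cv2
from plant import observe, get_image, manip
def grab(n,save=None):
    s=observe(); d=get_image(n); d['s']=s
    if save: cv2.imwrite('pics/'+save,d['img'][:,:,::-1])
    if n=='wrist':
        T=np.eye(4);T[:3,:3]=cv2.Rodrigues(np.array(s['tool_rot'],float))[0];T[:3,3]=s['tool_pos'];d['W']=T@d['tool_from_camera']
    else: d['W']=np.linalg.inv(d['camera_from_world'])
    return d
def cloud(d):
    h,w=d['z_map'].shape
    u,v=np.meshgrid(np.arange(w),np.arange(h))
    p=cv2.undistortPoints(np.stack([u,v],-1).reshape(-1,1,2).astype(np.float64),np.array(d['intrinsics']),np.array(d['dist_coeffs'])).reshape(h,w,2)
    z=d['z_map'][...,None]
    P=np.concatenate([p*z,z],-1)@d['W'][:3,:3].T+d['W'][:3,3]
    P[d['z_map']==0]=np.nan
    return P
E
python3 - <<'E'
from h import *
a=grab('scene');b=grab('side')
np.savez('a.npz',P=cloud(a),img=a['img']);np.savez('b.npz',P=cloud(b),img=b['img'])
im=np.vstack([a['img'],b['img']])[:,:,::-1]
cv2.imwrite('pics/1.png',cv2.resize(a['img'][:,:,::-1],(800,600)))
cv2.imwrite('pics/2.png',b['img'][:,:,::-1])
print(a['s'])
E
```

```text
{'clock': 0.0, 'joint_pos': array([-0.06579992,  0.62932   ,  0.03844849,  1.51835451, -0.02700029,
        0.99628353, -0.02002935]), 'qvel': array([ 0.00211882, -0.00066092,  0.00060431, -0.00053549,  0.00130604,
        0.00076518,  0.00053103]), 'joint_torque': array([ 1.05774864e-04, -5.49729431e+01,  1.14371493e+00, -1.86633307e+01,
       -5.21096285e-02,  2.37884105e-02,  1.36332897e-04]), 'tool_pos': array([6.49342445e-01, 2.50805043e-05, 2.04575483e-01]), 'tool_rot': array([-2.22056898e+00, -2.22049223e+00,  2.07989932e-03]), 'force': array([ 0.36850958,  0.75398657, -0.26435897]), 'torque': array([-0.012608  , -0.00863739, -0.06635254]), 'grasp_force': 0.0, 'grip_width': 0.09436685963675}
```

View pics/1.png

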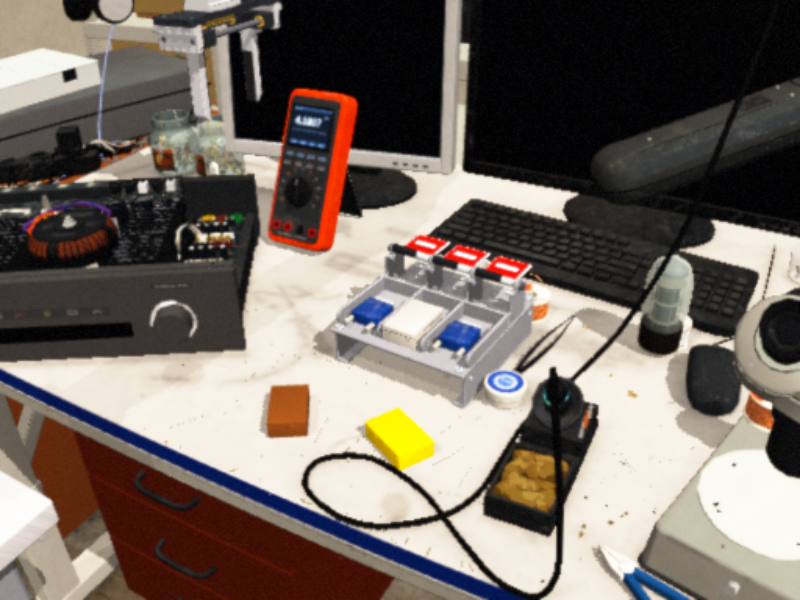

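View pics/2.png

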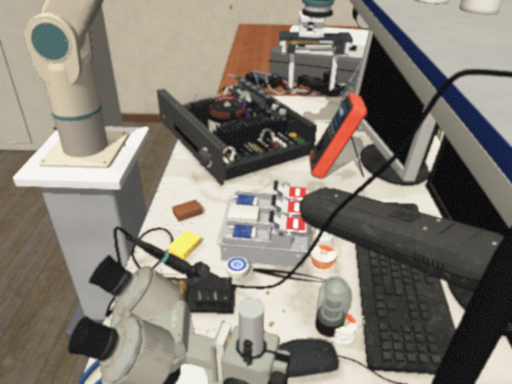

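The scene view shows a white box in the middle bay at (412,322). The other candidates are the yellow box at (400,437), the brown box at (288,410) and the white tub at (505,385). By the description I choose the white box in the middle bay. I'll measure next and check with a close crop.

Run:
```python
from h import *
for f in 'ab':
    D=np.load(f+'.npz');P=D['P'];im=D['img']
    hsv=cv2.cvtColor(im,cv2.COLOR_RGB2HSV).astype(int)
    H,S,V=hsv[...,0],hsv[...,1],hsv[...,2]
    z=P[...,2]
    red=((H<6)|(H>174))&(S>150)&(z>.08)&(z<.11)
    blue=(H>105)&(H<125)&(S>150)&(z>.045)&(z<.09)
    white=(S<40)&(V>190)&(z>.06)&(z<.08)
    for n,m in(('red',red),('blue',blue),('white',white)):
        k,l,st,c=cv2.connectedComponentsWithStats(m.astype(np.uint8))
        for i in range(1,k):
            if st[i,4]>25:
                q=P[l==i]; print(f,n,c[i].round(),st[i,4],np.median(q,0).round(4),np.percentile(q,3,0).round(3),np.percentile(q,97,0).round(3))
im=np.load('a.npz')['img'][140:270,200:370,::-1]
cv2.imwrite('pics/3.png',cv2.resize(im,None,fx=4,fy=4,interpolation=cv2.INTER_CUBIC))
```

```text
a red [272. 156.] 140 [ 0.6052 -0.3169  0.0914] [ 0.587 -0.333  0.09 ] [ 0.627 -0.298  0.094]
a red [297. 163.] 154 [ 0.6037 -0.3701  0.0913] [ 0.575 -0.387  0.09 ] [ 0.624 -0.351  0.099]
a red [324. 171.] 162 [ 0.5994 -0.4241  0.0914] [ 0.576 -0.441  0.09 ] [ 0.62  -0.405  0.096]
a blue [237. 199.] 257 [ 0.4854 -0.3098  0.0628] [ 0.475 -0.325  0.055] [ 0.506 -0.294  0.065]
a blue [293. 215.] 303 [ 0.4875 -0.4169  0.0627] [ 0.476 -0.432  0.054] [ 0.508 -0.4    0.065]
a white [84. 14.] 26 [1.5669 1.2037 0.0613] [1.547 1.149 0.06 ] [1.634 1.235 0.063]
a white [114.  87.] 34 [0.8101 0.2723 0.0739] [0.799 0.267 0.068] [0.823 0.282 0.079]
a white [232. 187.] 65 [ 0.5133 -0.2825  0.0647] [ 0.47  -0.288  0.062] [ 0.562 -0.279  0.066]
a white [264. 203.] 643 [ 0.4905 -0.3605  0.0676] [ 0.462 -0.381  0.061] [ 0.538 -0.335  0.069]
a white [104. 196.] 42 [ 0.3749 -0.1062  0.0751] [ 0.368 -0.119  0.062] [ 0.382 -0.096  0.079]
a white [283. 205.] 64 [ 0.5059 -0.3899  0.0646] [ 0.463 -0.395  0.063] [ 0.55  -0.387  0.067]
a white [313. 213.] 76 [ 0.5067 -0.4441  0.0649] [ 0.46  -0.448  0.062] [ 0.55  -0.437  0.067]
b red [334. 149.] 165 [ 0.7092 -0.1287  0.0953] [ 0.69  -0.132  0.081] [ 0.729 -0.123  0.109]
b red [292. 191.] 33 [ 0.599  -0.318   0.0917] [ 0.595 -0.33   0.09 ] [ 0.604 -0.304  0.093]
b red [302. 192.] 31 [ 0.6212 -0.3181  0.0915] [ 0.618 -0.333  0.09 ] [ 0.626 -0.304  0.093]
b red [291. 206.] 39 [ 0.5955 -0.3708  0.0917] [ 0.591 -0.384  0.09 ] [ 0.6   -0.355  0.094]
b red [289. 223.] 49 [ 0.5907 -0.4254  0.0917] [ 0.586 -0.439  0.09 ] [ 0.596 -0.41   0.093]
b red [301. 224.] 49 [ 0.6132 -0.4268  0.0918] [ 0.609 -0.44   0.09 ] [ 0.618 -0.41   0.094]
b white [254. 192.] 55 [ 0.5154 -0.285   0.065 ] [ 0.473 -0.289  0.062] [ 0.562 -0.281  0.067]
b white [244. 213.] 504 [ 0.4961 -0.3678  0.0676] [ 0.465 -0.392  0.061] [ 0.537 -0.339  0.07 ]
```

View pics/3.png

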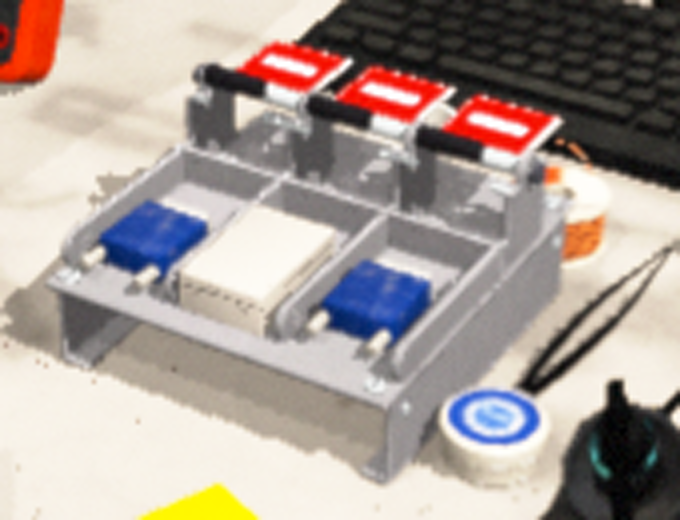

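The crop shows the white carton in the middle bay with a gap ahead of it, blue adapters in both outer bays, and all paddles red. Next I'll check obstacle heights along the path and fit the rack pose.

Run:
```python
from h import *
A=np.load('a.npz')['P'];B=np.load('b.npz')['P']
Q=np.vstack([A.reshape(-1,3),B.reshape(-1,3)]);Q=Q[~np.isnan(Q).any(1)]
print('gripper px',A[30,135],A[95*64//100,125],'b',B[40,310],'lamp',B[215,350],B[240,440],B[205,320])
xs=np.arange(.3,.85,.05);ys=np.arange(.1,-.65,-.05)
print('cols x',xs.round(2))
for y in ys:
    print(round(y,2),[int(1000*np.max(Q[(abs(Q[:,0]-x)<.025)&(abs(Q[:,1]-y)<.025),2],initial=-.1)) for x in xs])
for n,P in(('a',A),('b',B)):
    P=P.reshape(-1,3)
    # left/right fin tops slopes
    for y0 in(-.2845,-.444):
        m=(abs(P[:,1]-y0)<.012)&(P[:,2]>.061)&(P[:,2]<.068)&(P[:,0]>.46)&(P[:,0]<.55)
        if m.sum()>10: print(n,'fin',np.polyfit(P[m,0],P[m,1],1),m.sum())
    m=(abs(P[:,1]+.362)<.012)&(P[:,2]>.04)&(P[:,2]<.13)&(P[:,0]>.41)&(P[:,0]<.66)
    q=P[m];q=q[np.argsort(q[:,0])]
    print(n);[print(int(x*1000),(q[(q[:,0]>=x)&(q[:,0]<x+.006),2]*1000).round().astype(int)[::3].tolist()) for x in np.arange(.41,.64,.006)]
```

```text
gripper px [1.0982582  0.43631942 0.15243748] [0.59060246 0.00504341 0.24093269] b [ 0.63689702 -0.02540644  0.33535315] lamp [ 0.65811502 -0.61903626  0.26698372] [ 0.73945508 -0.71189714  0.30828485] [ 0.62357464 -0.57259412  0.24747366]
cols x [0.3  0.35 0.4  0.45 0.5  0.55 0.6  0.65 0.7  0.75 0.8 ]
0.1 [114, 115, 126, 122, 101, 119, 120, -100, 0, 409, 313]
0.05 [115, 116, 119, 120, 101, 344, 390, 311, 343, 417, 270]
0.0 [115, 114, 102, 98, 99, 345, 425, 426, 427, 427, 184]
-0.05 [114, 115, 115, 98, 64, 345, 424, 429, 425, 432, 79]
-0.1 [1, 114, 114, 70, 58, 47, 2, 102, 185, 446, 200]
-0.15 [1, 75, 115, 115, 46, 2, 1, 52, 176, 454, 2]
-0.2 [3, 2, 113, 109, 0, 1, 1, 1, 464, 460, 1]
-0.25 [2, 21, 20, 2, 1, 0, -100, -100, 468, 470, 474]
-0.3 [21, 22, 20, 66, 66, 111, 99, 92, 469, 470, 469]
-0.35 [7, 19, 2, 70, 70, 111, 98, 91, 469, 470, 470]
-0.4 [4, 22, 22, 71, 70, 111, 98, 90, 468, 470, 470]
-0.45 [7, 21, 21, 66, 67, 110, 98, 49, 467, 470, 470]
-0.5 [27, 29, 74, 34, 34, 9, 240, 245, 466, 470, 470]
-0.55 [192, 176, 132, 89, 38, 93, 251, 263, 469, 470, 470]
-0.6 [191, 171, 29, 66, 33
[... 1885 characters left out ...]
 67, 68]
482 [69, 68, 68, 70, 68, 67, 69]
488 [68, 68, 68, 69, 69, 69, 69]
494 [69, 68, 67, 68, 69, 68, 66]
500 [68, 69, 68, 69, 68, 68, 68]
506 [68, 69, 68, 70, 68, 69, 68]
512 [68, 67, 67, 70, 68, 69, 69]
518 [67, 68, 69, 67, 69, 67, 68]
524 [69, 68, 60, 54, 49, 47, 48, 49]
530 [48, 48, 49, 47, 48]
536 [48, 49, 48, 47, 49, 48]
542 [50, 48, 48, 48, 50, 49, 49]
548 [48, 108]
554 [108, 109, 109, 49, 111, 110]
560 [108, 108, 104, 102]
566 [102, 99, 97, 98]
572 [96, 96, 94, 93, 92]
578 [95, 95, 93, 94, 93, 91, 93]
584 [91, 91, 91, 92, 90, 92, 91]
590 [93, 92, 91, 91, 91, 92, 92]
596 [90, 92, 92, 93, 93]
602 [90, 90, 92, 91, 90, 92, 92]
608 [92, 91, 91, 92]
614 [49]
620 []
626 [48]
632 []
638 []
```

```bash
python3 -m pendant '[{"tx":-0.36,"ty":-0.2},{"tx":-0.36,"ty":-0.2},{"tx":-0.36,"ty":-0.2},{"tx":-0.36,"ty":-0.2},{"tx":-0.36,"ty":-0.2}]' -1; python3 -m pendant '[{"tx":-0.36,"ty":-0.2},{"tx":-0.36,"ty":-0.2},{"tx":-0.36,"ty":-0.2},{"tx":-0.36,"ty":-0.2},{"wz":0.0088}]'
python3 - <<'E'
from h import *
d=grab('wrist','4.png');np.savez('w.npz',P=cloud(d),img=d['img']);print(d['s']['tool_pos'],d['s']['tool_rot'],d['s']['grip_width'],d['s']['force'])
E
```

```text
[6.49401977e-01 1.83356171e-05 2.04670974e-01] [-2.22064869e+00 -2.22058326e+00  1.88834763e-03] 0.09406924983342846 [ 0.26979072  0.64497257 -0.23044611]validation failed for argument at $[0]...
validation failed for argument at $[0]...
```

View pics/4.png

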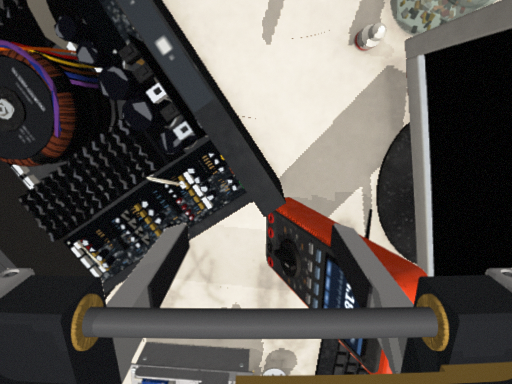

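The call was refused because each row needs all its keys; the wrist view still shows the start pose, with the amplifier and multimeter below. Retrying with full rows.

```bash
python3 -m pendant '[{"tx":-0.36,"ty":-0.2,"tz":0,"wx":0,"wy":0,"wz":0},{"tx":-0.36,"ty":-0.2,"tz":0,"wx":0,"wy":0,"wz":0},{"tx":-0.36,"ty":-0.2,"tz":0,"wx":0,"wy":0,"wz":0},{"tx":-0.36,"ty":-0.2,"tz":0,"wx":0,"wy":0,"wz":0},{"tx":-0.36,"ty":-0.2,"tz":0,"wx":0,"wy":0,"wz":0}]' -1
```

```text
clock: 0.65
tool_pos: [0.5489, -0.1812, 0.2053]
tool_rot: [-2.221, -2.221, 0.0]
force: [0.6, -0.4, 0.4]
grip_width: 0.0575
grasp_force: 0.0
```

```bash
python3 -m pendant '[{"tx":-0.36,"ty":-0.2,"tz":0,"wx":0,"wy":0,"wz":0},{"tx":-0.36,"ty":-0.2,"tz":0,"wx":0,"wy":0,"wz":0},{"tx":-0.36,"ty":-0.2,"tz":0,"wx":0,"wy":0,"wz":0},{"tx":-0.36,"ty":-0.2,"tz":0,"wx":0,"wy":0,"wz":0},{"tx":-0.36,"ty":-0.2,"tz":0,"wx":0,"wy":0,"wz":0.0088}]'
python3 - <<'E'
from h import *
d=grab('wrist','5.png');P=cloud(d);np.savez('w.npz',P=P,img=d['img']);print(d['s']['tool_pos'],d['s']['tool_rot'],d['s']['grip_width'],d['s']['force'])
hsv=cv2.cvtColor(d['img'],cv2.COLOR_RGB2HSV).astype(int);H,S,V=hsv[...,0],hsv[...,1],hsv[...,2];z=P[...,2]
red=((H<6)|(H>174))&(S>150)&(z>.08)&(z<.11)
top=(z>.065)&(z<.073)&(S<60)&(V>150)&(P[...,0]>.43)
for n,m in(('red',red),('top',top)):
    k,l,st,c=cv2.connectedComponentsWithStats(m.astype(np.uint8))
    for i in range(1,k):
        if st[i,4]>200:
            r=cv2.minAreaRect(P[l==i][:,:2].astype(np.float32)*1000); print(n,c[i].round(),st[i,4],r,P[l==i][:,2].mean())
E
```

```text
clock: 1.15
tool_pos: [0.4489, -0.3612, 0.2054]
tool_rot: [-2.283, -2.158, -0.0]
force: [1.0, -0.7, -0.5]
grip_width: 0.0171
grasp_force: 0.0
[ 0.44888897 -0.36123549  0.20536114] [-2.28291787e+00 -2.15776794e+00 -2.81399607e-04] 0.017120017614014525 [ 0.99720527 -0.70105151 -0.54625327]
red [419. 139.] 1222 ((609.8374633789062, -317.3148193359375), (38.80536651611328, 38.33750534057617), 85.81909942626953) 0.09186596997291722
red [411. 191.] 1046 ((605.8140869140625, -371.1811828613281), (38.574180603027344, 38.473262786865234), 85.57864379882812) 0.0918503481962514
red [403. 239.] 923 ((602.0030517578125, -425.29119873046875), (39.58689498901367, 39.0166015625), 86.09154510498047) 0.09175983127447929
top [355. 179.] 396 ((550.1544799804688, -367.5159912109375), (165.6139678955078, 19.658863067626953), 86.0593032836914) 0.06625615882008341
top [301. 182.] 1958 ((495.1829833984375, -361.0437316894531), (39.25764465332031, 62.65943145751953), 87.01924133300781) 0.06828501759861606
```

View pics/5.png

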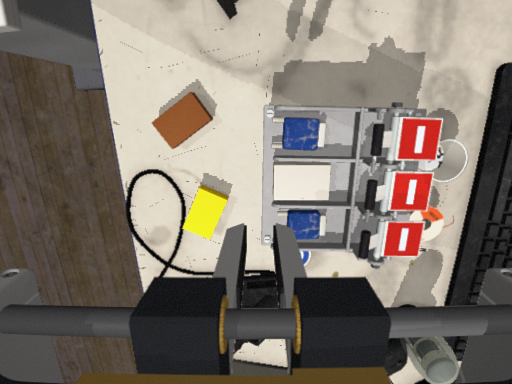

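The close view shows the white carton at (301,182) in the middle bay, blue adapters either side, and bars at (371,195) and neighbours. Rack yaw is about -4°. I'll descend in front of the carton.

```bash
python3 -m pendant '[{"tx":0,"ty":-0.12,"tz":0.3,"wx":0,"wy":0,"wz":0.0024},{"tx":0,"ty":0,"tz":0.45,"wx":0,"wy":0,"wz":0},{"tx":0,"ty":0,"tz":0.45,"wx":0,"wy":0,"wz":0},{"tx":0,"ty":0,"tz":0.26,"wx":0,"wy":0,"wz":0},{"tx":0,"ty":0,"tz":0,"wx":0,"wy":0,"wz":0}]' -1
```

```text
clock: 1.7
tool_pos: [0.4355, -0.3571, 0.0559]
tool_rot: [-2.292, -2.137, 0.002]
force: [-0.3, -0.6, 0.2]
grip_width: 0.0007
grasp_force: 0.0
```

```bash
python3 -m pendant '[{"tx":-0.02,"ty":0.08,"tz":0,"wx":0,"wy":0,"wz":0},{"tx":0,"ty":0.06,"tz":0,"wx":0,"wy":0,"wz":0},{"tx":0,"ty":0.06,"tz":0,"wx":0,"wy":0,"wz":0},{"tx":0,"ty":0.06,"tz":0,"wx":0,"wy":0,"wz":0},{"tx":0,"ty":0.06,"tz":0,"wx":0,"wy":0,"wz":0}]' -1
python3 -m pendant '[{"tx":0,"ty":0.03,"tz":0,"wx":0,"wy":0,"wz":0},{"tx":0,"ty":0.02,"tz":0,"wx":0,"wy":0,"wz":0},{"tx":0,"ty":0,"tz":0,"wx":0,"wy":0,"wz":0}]'
```

```text
clock: 2.2
tool_pos: [0.4697, -0.3642, 0.061]
tool_rot: [2.298, 2.141, -0.002]
force: [-4.8, 0.4, 7.7]
grip_width: 0.0003
grasp_force: 4.5
clock: 2.5
tool_pos: [0.4749, -0.3647, 0.061]
tool_rot: [2.298, 2.141, -0.001]
force: [-2.5, 0.4, 7.5]
grip_width: 0.0002
grasp_force: 3.6
```

Run:
```python
from h import *
d=grab('scene');P=cloud(d);s=d['s'];print(s['tool_pos'],s['force'])
e=grab('side');E=cloud(e)
for Q in(P.reshape(-1,3),E.reshape(-1,3)):
    m=(abs(Q[:,1]+.364)<.012)&(Q[:,2]>.04)&(Q[:,2]<.13)&(Q[:,0]>.44)&(Q[:,0]<.57);q=Q[m]
    [print(int(x*1000),(q[(q[:,0]>=x)&(q[:,0]<x+.006),2]*1000).round().astype(int)[::6].tolist()) for x in np.arange(.44,.566,.006)]
a=cv2.resize(d['img'][140:270,200:370],(520,400));b=cv2.resize(e['img'][170:260,210:320],(489,400))
cv2.imwrite('pics/6.png',cv2.resize(np.hstack([a,b])[:,:,::-1],(800,318)))
```

```text
[ 0.47491179 -0.36465845  0.06100169] [-2.5294468   0.38117748  7.53983457]
440 []
446 [47, 47, 46, 44, 45]
452 [46, 48, 48, 49, 48, 47]
458 [129, 128, 126, 129, 125, 122, 125, 120, 123, 120, 116, 120, 114, 117, 114, 116, 112, 115, 110, 113, 108, 109, 107, 100, 106, 101, 105, 100, 104, 100, 95, 98, 93, 97, 93, 95, 91, 88, 89, 86, 90, 83, 86, 83, 79, 83, 77, 82, 76, 79, 76, 78, 74, 70, 73, 72, 70, 49, 48, 48, 48, 48]
464 [129, 121, 116, 112, 107, 102, 98, 92, 84, 76, 70, 68, 48, 48, 49, 49, 49, 48]
470 [129, 126, 118, 112, 107, 101, 96, 90, 86, 81, 77, 71, 60, 60, 48, 49, 47, 48, 47]
476 [130, 123, 120, 114, 108, 103, 98, 92, 84, 76, 72, 67, 48, 48, 48, 48]
482 [124, 94, 75, 66, 60, 57, 51, 48, 52, 47]
488 [68, 67]
494 [69, 68]
500 [69, 68, 69]
506 [69, 68, 68]
512 [68, 70, 68, 67]
518 [68, 67, 68, 68]
524 [68, 68, 67, 67, 67]
530 [68, 68, 68, 68, 68]
536 [68, 68, 67, 67]
542 [68, 68, 68]
548 [108, 108, 108, 103, 106, 104, 104, 66, 66, 65]
554 [109, 108, 109, 110, 107, 66]
560 [108]
440 []
446 [48]
452 [48, 49, 48, 48]
458 [127, 114, 108, 97, 80, 48, 48, 49]
464 [130, 124, 120, 114, 108, 102, 96, 93, 88, 81, 74, 69, 64, 49]
470 [128, 127, 122, 116, 111, 103, 96, 92, 87, 78, 72, 68, 61, 48]
476 [130, 126, 121, 114, 111, 105, 98, 90, 83, 77, 71, 65, 60, 48]
482 [128, 127, 123, 110, 115, 111, 96, 104, 99, 93, 78, 82, 69, 69, 46]
488 [68, 68, 69, 68]
494 [69, 68, 68]
500 [68, 68, 70, 68]
506 [69, 66, 69, 68]
512 [70, 70, 68, 68]
518 [69, 68, 69, 68]
524 [67, 67, 69, 68]
530 [68, 70, 70]
536 [69, 68, 68]
542 [68, 68, 69, 70, 50]
548 [106]
554 [110, 110, 111, 47]
560 [109, 108]
```

View pics/6.png

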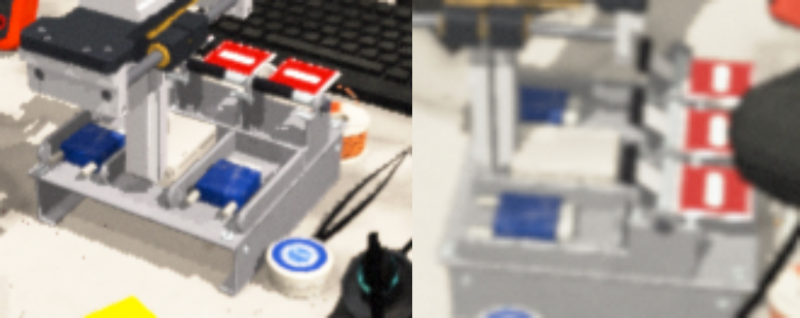

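The pictures show the carton flat, almost at the stop, with the fingers behind it. I'll press on until the force rises.

```bash
for i in 1; do python3 -m pendant '[{"tx":0,"ty":0.02,"tz":0,"wx":0,"wy":0,"wz":0},{"tx":0,"ty":0.02,"tz":0,"wx":0,"wy":0,"wz":0},{"tx":0,"ty":0,"tz":0,"wx":0,"wy":0,"wz":0}]'; done
```

```text
clock: 2.9
tool_pos: [0.4789, -0.365, 0.061]
tool_rot: [2.298, 2.141, -0.001]
force: [-2.8, -0.6, 7.1]
grip_width: 0.0007
grasp_force: 3.6
```

```bash
python3 -m pendant '[{"tx":0,"ty":0.015,"tz":0,"wx":0,"wy":0,"wz":0},{"tx":0,"ty":0,"tz":0,"wx":0,"wy":0,"wz":0}]'
python3 - <<'E'
from h import *
d=grab('scene');P=cloud(d).reshape(-1,3)
m=(abs(P[:,1]+.366)<.012)&(P[:,2]>.064)&(P[:,2]<.073)&(P[:,0]>.485)&(P[:,0]<.57);q=P[m]
print(np.percentile(q[:,0],[1,5,95,99]));[print(int(x*1000),((q[:,0]>=x)&(q[:,0]<x+.003)).sum(),q[(q[:,0]>=x)&(q[:,0]<x+.003),2].mean()) for x in np.arange(.482,.56,.003)]
E
```

```text
clock: 3.1
tool_pos: [0.48, -0.3651, 0.061]
tool_rot: [2.298, 2.141, -0.002]
force: [-3.6, 0.2, 8.0]
grip_width: 0.0005
grasp_force: 4.0
[0.48614549 0.48922359 0.54946853 0.55454545]
482 0 nan
485 9 0.06705522199385003
488 5 0.06875542254746209
491 4 0.06780363217251707
494 6 0.06769145458350921
497 5 0.06805256359297045
500 5 0.06864061289209086
503 8 0.06824906136800343
506 5 0.06748154417544423
509 10 0.06757284376364125
512 11 0.06795234726989477
515 9 0.06808992692212806
518 10 0.06772721808052619
521 8 0.06738885359249097
524 15 0.06762104521620736
527 13 0.06789097498736255
530 14 0.06803825140499699
533 11 0.06817494152877836
536 13 0.06780380701684446
539 9 0.06794349058970846
542 15 0.06756972785956017
545 10 0.0681453290156803
548 11 0.06723811720591934
551 2 0.06619905264940323
554 3 0.06513497020033154
557 0 nan
560 0 nan<stdin>:4: RuntimeWarning: Mean of empty slice.
  ret = ret.dtype.type(ret / rcount)
```

```bash
python3 -m pendant '[{"tx":0,"ty":0.02,"tz":0,"wx":0,"wy":0,"wz":0},{"tx":0,"ty":0,"tz":0,"wx":0,"wy":0,"wz":0}]';python3 -m pendant '[{"tx":0,"ty":0.02,"tz":0,"wx":0,"wy":0,"wz":0},{"tx":0,"ty":0,"tz":0,"wx":0,"wy":0,"wz":0}]'
```

```text
clock: 3.35
tool_pos: [0.4801, -0.3651, 0.061]
tool_rot: [-2.298, -2.139, 0.004]
force: [-6.8, 1.4, 11.0]
grip_width: 0.0001
grasp_force: 6.1
clock: 3.55
tool_pos: [0.4802, -0.365, 0.0609]
tool_rot: [-2.296, -2.137, 0.007]
force: [-9.8, 0.7, 13.8]
grip_width: 0.0003
grasp_force: 8.3
```

Motion stopped at x = 0.480 while the force kept rising, so the carton is home. I'll back off, lift and measure the carton and bar.

```bash
python3 -m pendant '[{"tx":0,"ty":-0.08,"tz":0,"wx":0,"wy":0,"wz":0},{"tx":0,"ty":-0.2,"tz":0,"wx":0,"wy":0,"wz":0},{"tx":0,"ty":0,"tz":-0.45,"wx":0,"wy":0,"wz":0},{"tx":0,"ty":0,"tz":-0.45,"wx":0,"wy":0,"wz":0},{"tx":0,"ty":0,"tz":0,"wx":0,"wy":0,"wz":0}]'
python3 - <<'E'
from h import *
d=grab('wrist','7.png');P=cloud(d);print(d['s']['tool_pos'],d['s']['tool_rot'],d['s']['force'])
hsv=cv2.cvtColor(d['img'],cv2.COLOR_RGB2HSV).astype(int);H,S,V=hsv[...,0],hsv[...,1],hsv[...,2];z=P[...,2]
red=((H<6)|(H>174))&(S>150)&(z>.08)&(z<.11)
top=(z>.0665)&(z<.073)&(S<60)&(V>150)&(P[...,0]>.43)
bar=(z>.103)&(z<.114)&(V<90)&(P[...,0]>.53)&(P[...,0]<.58)&(P[...,1]<-.27)&(P[...,1]>-.46)
for n,m in(('red',red),('top',top),('bar',bar)):
    k,l,st,c=cv2.connectedComponentsWithStats(m.astype(np.uint8))
    for i in range(1,k):
        if st[i,4]>80:
            r=cv2.minAreaRect(P[l==i][:,:2].astype(np.float32)*1000); print(n,c[i].round(),st[i,4],r,P[l==i][:,2].mean())
E
```

```text
clock: 4.05
tool_pos: [0.4603, -0.3654, 0.1556]
tool_rot: [2.289, 2.134, 0.004]
force: [0.3, -0.5, 0.3]
grip_width: 0.0003
grasp_force: 0.0
[ 0.4602978  -0.36536743  0.15562686] [2.28942536 2.13357122 0.00407061] [ 0.29882927 -0.51543161  0.33607918]
red [434. 137.] 1769 ((609.7988891601562, -317.4811706542969), (39.16644287109375, 39.29917526245117), 86.2458267211914) 0.09182834816326653
red [424. 199.] 1470 ((605.8492431640625, -371.25823974609375), (38.523033142089844, 38.71106719970703), 85.65232849121094) 0.0917732365748057
red [415. 255.] 1224 ((602.0399169921875, -424.900146484375), (39.56646728515625, 39.05224609375), 84.64222717285156) 0.09170826990820692
top [324. 189.] 2664 ((522.5361938476562, -365.16851806640625), (45.81562805175781, 63.832759857177734), 87.30697631835938) 0.0682431048720738
bar [385. 139.] 508 ((561.41455078125, -313.8512878417969), (29.411401748657227, 10.015039443969727), 87.54617309570312) 0.10860941176544789
bar [377. 205.] 458 ((557.31689453125, -367.4193115234375), (30.20171356201172, 10.195674896240234), 86.34528350830078) 0.10857727358779262
bar [370. 263.] 380 ((554.074462890625, -421.0743408203125), (30.14594268798828, 10.383539199829102), 86.50648498535156) 0.10842160105197692
```

View pics/7.png

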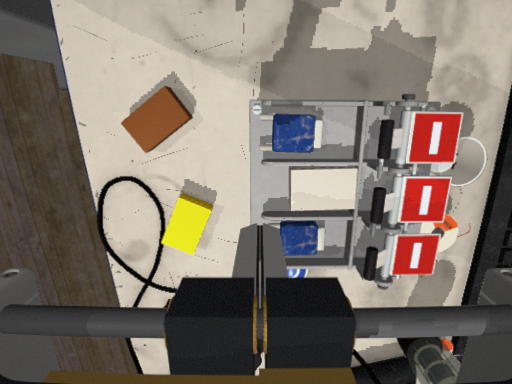

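The view shows the carton at (324,189) flush with the stop and the middle bar at (377,205), which measures (0.557,-0.367). Next I'll move above the bar and press.

```bash
python3 -m pendant '[{"tx":0.024,"ty":0.46,"tz":0,"wx":0,"wy":0,"wz":0},{"tx":0.024,"ty":0.46,"tz":0,"wx":0,"wy":0,"wz":0},{"tx":0,"ty":0,"tz":0.2,"wx":0,"wy":0,"wz":0},{"tx":0,"ty":0,"tz":0.1,"wx":0,"wy":0,"wz":0},{"tx":0,"ty":0,"tz":0,"wx":0,"wy":0,"wz":0}]'
```

```text
clock: 4.6
tool_pos: [0.5458, -0.3632, 0.1166]
tool_rot: [-2.294, -2.137, 0.003]
force: [-0.4, -0.6, -0.6]
grip_width: 0.0008
grasp_force: 0.0
```

```bash
python3 -m pendant '[{"tx":-0.035,"ty":0.055,"tz":0,"wx":0,"wy":0,"wz":0},{"tx":0,"ty":0,"tz":0,"wx":0,"wy":0,"wz":0}]'; python3 -m pendant '[{"tx":0,"ty":0,"tz":0.1,"wx":0,"wy":0,"wz":0},{"tx":0,"ty":0,"tz":0.1,"wx":0,"wy":0,"wz":0},{"tx":0,"ty":0,"tz":0.1,"wx":0,"wy":0,"wz":0},{"tx":0,"ty":0,"tz":0.06,"wx":0,"wy":0,"wz":0},{"tx":0,"ty":0,"tz":0,"wx":0,"wy":0,"wz":0}]'
```

```text
clock: 4.8
tool_pos: [0.554, -0.3695, 0.1202]
tool_rot: [2.298, 2.139, 0.0]
force: [-1.0, -0.4, -0.9]
grip_width: 0.0004
grasp_force: 0.0
clock: 5.3
tool_pos: [0.553, -0.3674, 0.0819]
tool_rot: [-2.296, -2.14, 0.001]
force: [0.5, 0.3, -0.1]
grip_width: 0.0002
grasp_force: 0.0
```

Run:
```python
from h import *
d=grab('scene');P=cloud(d).reshape(-1,3);e=grab('side')
m=(abs(P[:,1]+.369)<.02)&(P[:,2]>.085)&(P[:,2]<.15)&(P[:,0]>.565)&(P[:,0]<.64)
q=P[m];print(m.sum(),np.percentile(q,[2,50,98],axis=0))
a=cv2.resize(d['img'][120:250,200:370],(520,400));b=cv2.resize(e['img'][170:260,210:320],(489,400))
cv2.imwrite('pics/8.png',cv2.resize(np.hstack([a,b])[:,:,::-1],(800,318)))
```

```text
318 [[ 0.57240114 -0.38857583  0.08692445]
 [ 0.58137877 -0.37836651  0.11390734]
 [ 0.58910658 -0.36660631  0.13619778]]
```

View pics/8.png

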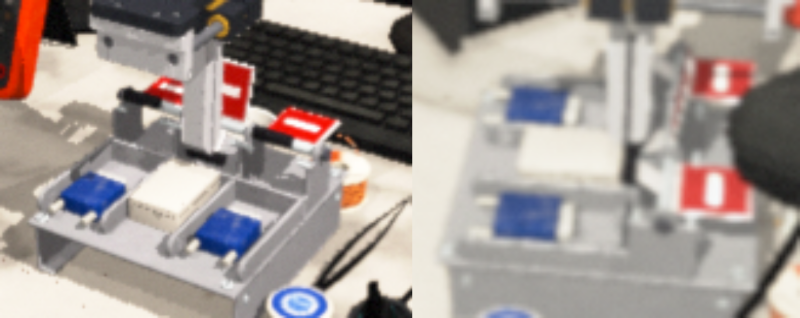

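The pictures show the middle plate standing nearly upright with the bar under the fingers, and the carton is still home. I'll press slightly more, then withdraw upward.

```bash
python3 -m pendant '[{"tx":0,"ty":0,"tz":0.05,"wx":0,"wy":0,"wz":0},{"tx":0,"ty":0,"tz":0,"wx":0,"wy":0,"wz":0},{"tx":0,"ty":0,"tz":0,"wx":0,"wy":0,"wz":0},{"tx":0,"ty":0,"tz":0,"wx":0,"wy":0,"wz":0}]'
python3 - <<'E'
from h import *
d=grab('scene');P=cloud(d).reshape(-1,3)
m=(abs(P[:,1]+.369)<.02)&(P[:,2]>.085)&(P[:,2]<.15)&(P[:,0]>.565)&(P[:,0]<.64)
q=P[m];print(m.sum(),np.percentile(q,[2,50,98],axis=0))
E
```

```text
clock: 5.8
tool_pos: [0.5538, -0.3682, 0.0786]
tool_rot: [2.298, 2.142, 0.0]
force: [-0.9, -0.7, -0.5]
grip_width: 0.0005
grasp_force: 0.0
166 [[ 0.56512269 -0.38866684  0.08760206]
 [ 0.57145471 -0.38165078  0.10724875]
 [ 0.5760226  -0.37306049  0.13460836]]
```

The plate has passed vertical and is leaning on the finger, so I'll withdraw upward.

```bash
python3 -m pendant '[{"tx":0,"ty":0,"tz":-0.2,"wx":0,"wy":0,"wz":0},{"tx":0,"ty":0,"tz":-0.3,"wx":0,"wy":0,"wz":0},{"tx":0,"ty":0,"tz":-0.4,"wx":0,"wy":0,"wz":0},{"tx":0,"ty":0,"tz":-0.4,"wx":0,"wy":0,"wz":0},{"tx":0,"ty":0,"tz":0,"wx":0,"wy":0,"wz":0}]'; python3 -m pendant '[{"tx":0,"ty":-0.4,"tz":0,"wx":0,"wy":0,"wz":0},{"tx":0,"ty":-0.4,"tz":0,"wx":0,"wy":0,"wz":0},{"tx":0,"ty":0,"tz":0,"wx":0,"wy":0,"wz":0},{"tx":0,"ty":0,"tz":0,"wx":0,"wy":0,"wz":0},{"tx":0,"ty":0,"tz":0,"wx":0,"wy":0,"wz":0}]'
python3 - <<'E'
from h import *
d=grab('wrist','9.png');P=cloud(d);I=d['img']
hsv=cv2.cvtColor(I,cv2.COLOR_RGB2HSV).astype(int);H,S,V=hsv[...,0],hsv[...,1],hsv[...,2];z=P[...,2]
M={'green':(H>40)&(H<90)&(S>80)&(z>.07)&(z<.13),'red':((H<6)|(H>174))&(S>150)&(z>.08)&(z<.11),'top':(z>.066)&(z<.073)&(S<60)&(V>150)&(P[...,0]>.43)}
for n,m in M.items():
    k,l,st,c=cv2.connectedComponentsWithStats(m.astype(np.uint8))
    for i in range(1,k):
        if st[i,4]>80:
            q=P[l==i];r=cv2.minAreaRect(q[:,:2].astype(np.float32)*1000); print(n,c[i].round(),st[i,4],r,q[:,2].mean(),np.polyfit(q[:,0],q[:,2],1)[0])
E
```

```text
clock: 6.35
tool_pos: [0.557, -0.3705, 0.2151]
tool_rot: [2.29, 2.134, 0.005]
force: [0.2, 0.1, 0.2]
grip_width: 0.0006
grasp_force: 0.0
clock: 6.85
tool_pos: [0.4752, -0.3624, 0.2085]
tool_rot: [2.296, 2.142, 0.001]
force: [0.1, -0.2, -0.1]
grip_width: 0.0002
grasp_force: 0.0
green [334. 188.] 966 ((553.1310424804688, -367.0207214355469), (38.50324630737305, 38.05590057373047), 85.76678466796875) 0.091780096144125 -0.0015756190153690894
red [391. 137.] 1240 ((609.663330078125, -317.18377685546875), (38.78740692138672, 38.87841796875), 86.13533782958984) 0.09180274526935485 -0.0005469084529410144
red [379. 236.] 894 ((601.9242553710938, -425.005126953125), (38.11894226074219, 38.32918930053711), 86.0060806274414) 0.09182906511680436 -0.0003923839645096555
top [295. 180.] 1504 ((520.778076171875, -362.2226867675781), (40.06903839111328, 60.8021240234375), 87.10448455810547) 0.06824850185241224 0.00037416156317530015
```

View pics/9.png

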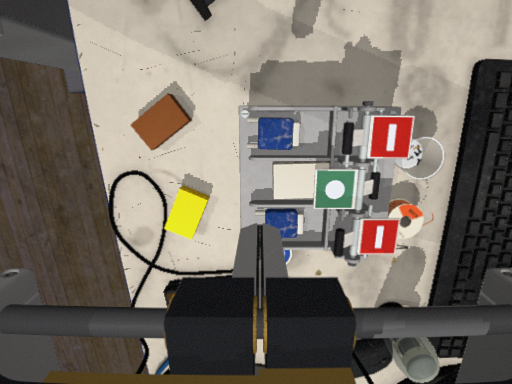

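The middle paddle is green and flat at (334,188), the outer ones are still red, and the carton's near edge is at rack x ≈ -89 mm, which is home. Handing in.

```bash
python3 -c "
from plant import manip
print(manip.hand_in())"
```

```text
the job is handed in; nothing more can be done
None
```

The white carton is home against the back stop in the middle bay, that bay's paddle lies flat green side up, the outer paddles are still red, and the job is handed in (no verdict was returned).

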